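# Pull a boxed-in parcel from the sorting bay for weighing

## Robot

A 6-joint arm with a two-finger parallel gripper is mounted at the origin on the work surface. World frame = base frame: x ahead of the robot, y to its left, z up, the work surface at z = 0. Lengths are in m, angles in degrees, forces in N, time in s.
With the tool pointing down it reaches from about 0.25 to 0.725 m from the base axis. Payload 4 kg.
Tool frame: the origin (TCP) lies midway between the tips of the shut fingers; the grasp point (between the pads) lies 19 mm behind it; z points along the fingers, x is the direction in which the jaws open and shut, and the axes are right-handed (so a half turn about z gives the same grasp; the last joint's range is limited). The gripper opens to 85 mm and grips with 20 to 120 N. Pads are 22 mm wide; open, the fingers measure 114 mm over their backs; the gripper's body (76 mm by 85 mm) begins 54 mm behind the grasp point. The pads swing forward as they close: fully open they stand 13 mm farther back than shut.
Start: joints at [-72.021, 13.785, 0.286, 76.501, 0, 90], TCP at [0.154, -0.476, 0.231] pointing down, gripper open.
Joint ranges: [-155.79, 155.79], [-60.16, 107.12], [-62.33, 73.08], [-114, 123.19], [-81.49, 82.49], [-180, 180]. Speed limits (degrees/s): [159.86, 159.86, 180, 180, 180, 180].

## Interface

Orientations are given as [roll, pitch, yaw] about the fixed x, y, z axes, in that order (R = Rz(yaw) Ry(pitch) Rx(roll)).
In Python, from cell import manip gives the robot as it stands.
- The arm moves only by the shell command python3 -m creep 'ROWS' [OPENING]. ROWS is JSON, a list that holds one entry, the list of rows, each a list of 4 numbers: the shift along the tool's x, y, z in mm, then the turn about the tool's z in rad. In form: [[[x, y, z, yaw], ...]]. A call has 1 to 20 rows; each row shifts and turns the commanded pose from where the row before left it, along the tool's axes as they then stand; what a row does not reach is not made up. A row lasts 1/8 s, in which the tool goes at most 62.5 mm and 10.7 degrees, less where a joint would pass 70% of its speed; a pose out of reach is approached as far as the arm can. A call with a gripper value outside its range is refused whole. OPENING is the finger opening in mm, from 0 to 85.4, set as the call begins (- or left out, the last holds). The fingers move at their own pace and stop on an object; the grip force is fixed at half the most. Time passes only in rows, so rows that do not move let the fingers close. It gives the time, the measured TCP pose, the force and the opening at its end, in the units of the state.
- manip.state(): the state, without advancing time (a new reading comes with each control period).
- manip.camera(name): name is "side" or "top"; returns a dict with "frame" (400x640x3 uint8, red, green, blue), "K" (3x3 intrinsics, pixels), "xyz" and "orientation" of the camera in the world. Camera axes: x right, y down, z forward; pixel columns grow to the right and rows downward; lengths in m; the calibration is good to about 2 mm. A picture is of the moment at which its call begins. There is no depth.
- manip.job_done(): hands the job in, once; it reports no verdict.
The state is a dict: "time_s": time; "joint_pos": joint angles; "joint_vel": joint speeds; "effort": joint torques, N m; "tcp_pos": TCP position; "eef_rot": TCP orientation; "wrist_force": force on the tool from outside, world axes, zero at the start; "ft_torque": the same for the moment, N m; "grip_width": finger opening in m.
Only numpy, scipy, OpenCV 4.12 (cv2) and the standard library are available. Lean on these libraries where they do the work, as an engineer would, in place of code of your own. Each camera call takes 0.05 s, during which the arm holds its last target.

## Task

The low carton at the back of the blue sorting bay has to be weighed, but three tall parcels (a square carton, a slim carton and a mailing tube) box it in: first stand all three upright in the grey tray, then set the low carton upright on the middle of the scale's pan and leave it there. Only after that, put each of the three tall parcels back in the bay exactly where and as it stood before. Set everything down gently without dropping or tipping it, and do not shift the two flat packets in the bay.

Things in the scene. Friction and masses are not known exactly. Their poses are not given: they have to be found in the camera images.
- bay: Fixed blue steel open-topped tray, inside 200 mm deep (x) by 250 mm wide (y), floor 4 mm above the bench, walls 3 mm; mesh sides and back 55 mm high, front lip (-x, robot side) 25 mm. Origin: centre of its underside; x to its back, y to its left; yaw within 0.2 rad. Holds the low carton, the tall parcels close to its left, right and front (which is where varies), and a flat packet in each front corner.
- tray: Shallow grey plastic parcel tray, fixed on the bench, empty: the side area. Inside 240 mm (its x) by 220 mm (its y), floor 4 mm above the bench, rim 14 mm high and 5 mm thick. Origin: centre of its underside. Yaw within 0.2 rad; bay, tray and scale stand left, middle and right in any order.
- scale: Fixed bench parcel scale: grey base, flat steel weighing pan 190 mm (x) by 210 mm (y) whose top is 60 mm above the bench; a lower console with display on the robot's side (-x), reaching 136 mm from the pan's centre, 48 mm high. Origin: on the bench under the pan's centre (marked on the pan by a small dark dot). Yaw within 0.2 rad.
- square_carton: Tall parcel: brown cardboard carton, 62 x 62 mm and 112 mm high, 0.2 to 0.45 kg, standing upright in the bay. Origin: centre of its underside; z up along its height. x and y along its sides, within 0.06 rad of the bay's at the start.
- slim_carton: Tall parcel: slim off-white carton, 50 mm (its x) by 66 mm (its y) and 104 mm high, 0.15 to 0.4 kg, standing upright in the bay. Origin: centre of its underside; z up along its height. x and y along its sides, within 0.06 rad of the bay's at the start.
- mailing_tube: Tall parcel: round cardboard mailing tube with white end caps, 61 mm across and 120 mm high, 0.15 to 0.35 kg, standing on end in the bay. Origin: centre of its underside; z up along its height.
- low_carton: The parcel to be weighed: small low brown carton, 50 mm (its x) by 64 mm (its y) and 42 mm high, 0.2 to 0.45 kg, at the back of the bay in the middle, centre 40 mm behind the bay's centre, with gaps of about 12 to 17 mm to the tall parcels. Origin: centre of its underside; z up along its height. x and y along its sides, within 0.06 rad of the bay's at the start.
- flat_packet_left: Flat off-white packet, 50 x 68 mm and 18 mm high, lying loose on the bay's floor in its front left corner (bay's -x, +y). Not to be moved. Origin: centre of its underside; z up along its height.
- flat_packet_right: Flat brown packet, 50 x 68 mm and 18 mm high, lying loose on the bay's floor in its front right corner (bay's -x, -y). Not to be moved. Origin: centre of its underside; z up along its height.
Things that resemble listed ones, but are neither listed nor needed, are in the scene too. What is shaped like the mailing_tube but pink or purple is not meant.

How it is judged:
By the outcome, as a careful person would: the job done as asked, in the order asked, and still so for the second after the job is handed in, with the robot touching nothing.
It also fails if it takes over 144 s, if anything falls off the work surface, if the arm or the gripper's body presses on something with over 40 N, if the wrist force passes 120 N, or if a joint passes its speed limit or range.

## Working session

There is one attempt and no reset: what is moved stays moved. The work goes in short steps, Python scripts to look and compute and a shell command to move; the robot and the scene stay as the last step left them, time stands still between calls to the robot, and variables do not carry over. Pictures are saved under pics/ and viewed, and the job is handed in when it is done.

```bash
ls; mkdir -p pics
python3 - <<'E'
from cell import manip
import cv2
print(manip.state())
for n in("side","top"):
    c=manip.camera(n); cv2.imwrite(f"pics/{n}0.png",c["frame"][:,:,::-1]); print(n,c["K"],c["xyz"],c["orientation"])
E
```

```text
pics
{'time_s': 0.0, 'joint_pos': array([-7.20205654e+01,  1.38307444e+01,  2.09912755e-01,  7.65010664e+01,
        7.71799025e-05,  8.99998196e+01]), 'joint_vel': array([-0.00559652,  0.0225589 , -0.03420205,  0.16402207, -0.03273586,
       -0.09941264]), 'effort': array([-3.63636318e-04, -3.72318363e+01,  2.52407008e+01,  1.68534036e-02,
       -1.64360376e-04,  1.47897293e-05]), 'tcp_pos': array([ 0.15413446, -0.47495575,  0.23040032]), 'eef_rot': array([-1.79999922e+02,  1.21898044e-01, -7.20203850e+01]), 'wrist_force': array([-0.16802616, -0.10671675, -0.4056215 ]), 'ft_torque': array([ 0.01302175,  0.02079118, -0.03256939]), 'grip_width': 0.08485424553534043}
side [[402.97879806   0.         324.04283092]
 [  0.         402.97879806 195.25949867]
 [  0.           0.           1.        ]] [ 0.53158678 -0.88145838  0.80238953] [-131.90393962    0.94613471   -1.68389152]
top [[412.25710875   0.         317.83967614]
 [  0.         412.25710875 198.6368127 ]
 [  0.           0.           1.        ]] [ 0.40738134 -0.01003062  1.36470901] [-172.89484024   -0.77756182  -89.42976345]
```

View pics/side0.png

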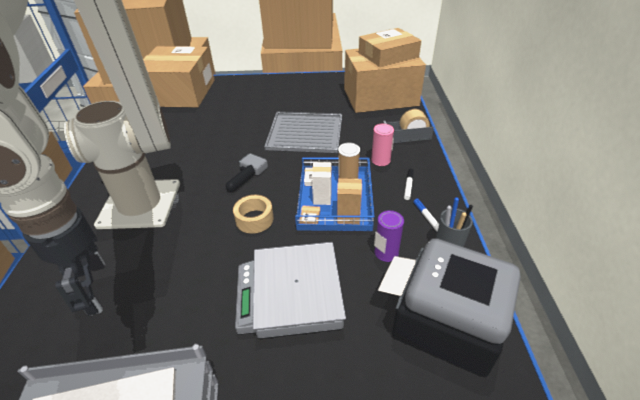

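View pics/top0.png

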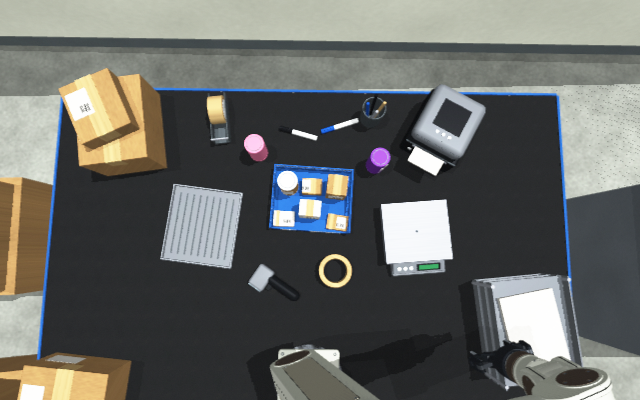

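The top view has x up and y to the left. The tray is at the left (200,227), the bay in the middle (312,200) and the scale at the right (417,232). In the bay, the tube is left (288,181), the low carton middle (312,186), the square carton right (338,185) and the slim carton in front (310,208), with packets at (284,218) and (337,222). I'll zoom in next.

```bash
cat > h.py <<'E'
import numpy as np, cv2
from scipy.spatial.transform import Rotation as R
from cell import manip
def cam(n):
    c=manip.camera(n); c["R"]=R.from_euler('xyz',c["orientation"],degrees=True).as_matrix(); c["p"]=np.array(c["xyz"]); c["K"]=np.array(c["K"]); return c
def ray(c,u,v,z):
    d=c["R"]@np.linalg.inv(c["K"])@np.array([u,v,1.]); t=(z-c["p"][2])/d[2]; return c["p"]+t*d
def proj(c,P):
    q=c["K"]@(c["R"].T@(np.array(P,float)-c["p"])); return q[:2]/q[2]
def crop(c,x0,y0,x1,y1,s,name):
    im=cv2.resize(c["frame"][y0:y1,x0:x1,::-1],None,fx=s,fy=s,interpolation=cv2.INTER_CUBIC)
    for u in range((x0+9)//10*10,x1,10):
        cv2.line(im,(int((u-x0+.5)*s),0),(int((u-x0+.5)*s),6),(0,255,255),1)
        if u%20==0: cv2.putText(im,str(u),(int((u-x0)*s)-8,18),0,.4,(0,255,255),1)
    for v in range((y0+9)//10*10,y1,10):
        cv2.line(im,(0,int((v-y0+.5)*s)),(6,int((v-y0+.5)*s)),(0,255,255),1)
        if v%20==0: cv2.putText(im,str(v),(8,int((v-y0)*s)+4),0,.4,(0,255,255),1)
    cv2.imwrite("pics/"+name,im)
E
python3 - <<'E'
from h import *
t=cam("top");s=cam("side")
crop(t,262,158,362,240,7.5,"topbay0.png")
crop(s,285,135,385,240,5.7,"sidebay0.png")
E
```

```text
(no output)
```

View pics/topbay0.png

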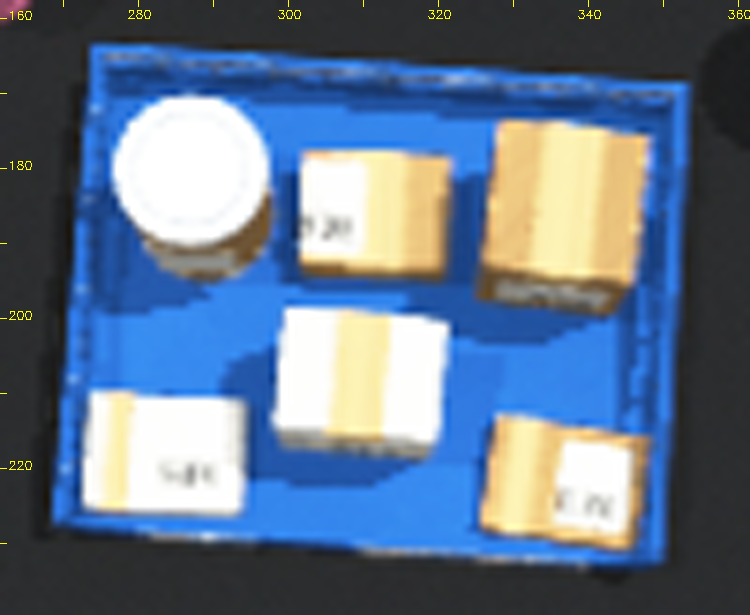

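View pics/sidebay0.png

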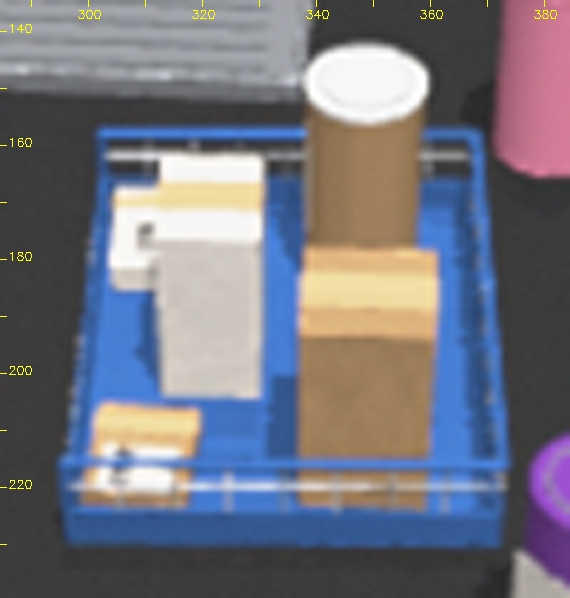

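Run:
```python
from h import *
t=cam("top");s=cam("side")
def T(x,y): return 262+(x+.5)/7.5-.5,158+(y+.5)/7.5-.5
def S(x,y): return 285+(x+.5)/5.7-.5,135+(y+.5)/5.7-.5
D={'square':(.116,[(498,122),(650,135),(634,283),(487,268)]),'low':(.046,[(303,151),(452,158),(447,275),(303,272)]),
'slim':(.108,[(287,307),(449,320),(438,443),(275,427)]),'pl':(.022,[(92,392),(245,397),(243,514),(85,506)]),'pr':(.022,[(498,415),(650,435),(632,548),(481,532)]),'bay':(.055,[(93,45),(692,85),(663,563),(52,525)])}
for k,(z,c) in D.items():
    P=np.array([ray(t,*T(*q),z)[:2] for q in c])*1000
    l=[np.linalg.norm(P[i]-P[(i+1)%4]) for i in range(4)]
    # yaw: direction of image-right = -y ; image-up = +x
    r=(P[1]-P[0])+(P[2]-P[3]); u=(P[0]-P[3])+(P[1]-P[2])
    print(k,P.mean(0).round(1),np.round(l,1),'yaw from y',np.degrees(np.arctan2(r[0],-r[1])).round(1),'from x',np.degrees(np.arctan2(u[1],u[0])).round(1))
print('tube',ray(t,*T(191,169),.124)*1000)
# side check
print('side tube',ray(s,*S(367,84),.124)*1000)
for n,z,c in [('square',.116,[(302,247),(438,250),(434,337),(299,333)]),('slim',.108,[(160,154),(264,156),(261,241),(157,240)])]:
    P=np.array([ray(s,*S(*q),z)[:2] for q in c])*1000; print('side',n,P.mean(0).round(1))
```

```text
square [607.7 -84.4] [62.6 61.7 60.3 60.6] yaw from y -4.7 from x -4.9
low [612.6  -6.1] [64.5 51.1 62.  52.8] yaw from y -1.3 from x -0.5
slim [536.7  -1.4] [66.5 50.7 66.7 49.5] yaw from y -4.5 from x -4.7
pl [510.5  84. ] [66.6 51.  68.6 49.7] yaw from y -1.8 from x -1.1
pr [499.3 -89.6] [66.8 49.9 65.9 51.5] yaw from y -6.2 from x -8.4
bay [573.1  -6.2] [258.8 206.2 258.8 207.1] yaw from y -3.1 from x -3.5
tube [618.03186453  69.1092257  124.        ]
side tube [620.2386071   69.36060817 124.        ]
side square [609.6 -81.8]
side slim [539.    1.6]
```

The measured sizes and the bay spacing match the spec, and the two views agree within about 3 mm. Next are the tray and the scale.

Run:
```python
from h import *
t=cam("top");s=cam("side")
crop(t,155,178,250,275,6,"toptray0.png")
crop(t,370,190,465,285,6,"topscale0.png")
crop(s,230,235,350,340,6,"sidescale0.png")
```

```text
(no output)
```

View pics/toptray0.png

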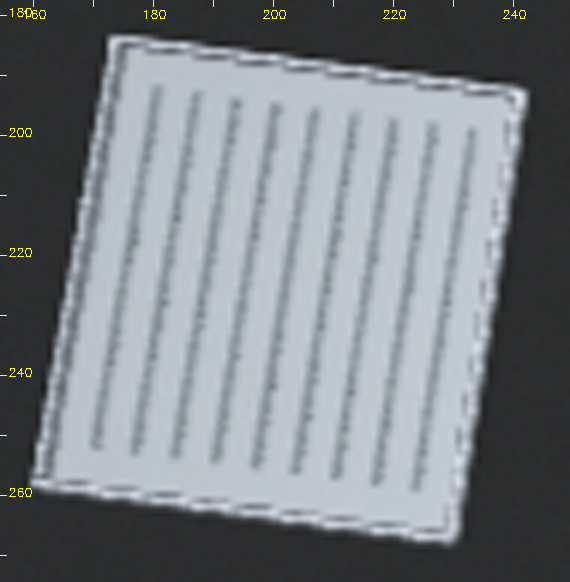

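View pics/topscale0.png

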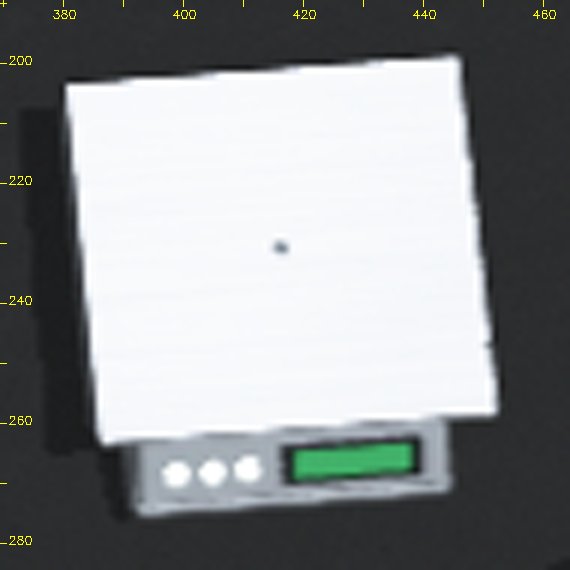

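View pics/sidescale0.png

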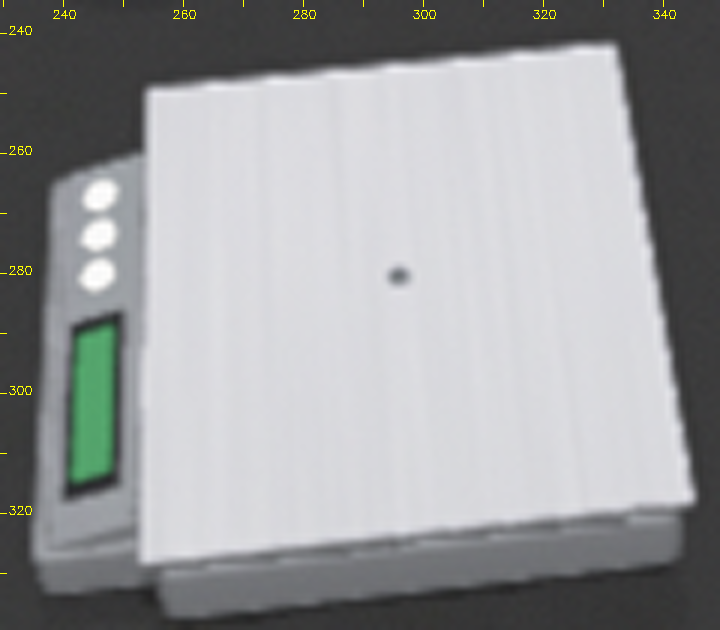

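The pan dot is at (416.4,230.7) in the top view and (296,280.6) in the side view. The tray corners are clear in the crop.

Run:
```python
from h import *
t=cam("top");s=cam("side")
A=lambda x,y:(155+(x+.5)/6-.5,178+(y+.5)/6-.5)
B=lambda x,y:(370+(x+.5)/6-.5,190+(y+.5)/6-.5)
C=lambda x,y:(230+(x+.5)/6-.5,235+(y+.5)/6-.5)
for k,f,z,c in [('tray',A,.014,[(110,35),(528,90),(456,545),(31,486)]),('pan',B,.060,[(66,84),(459,57),(498,412),(102,444)])]:
    P=np.array([ray(t,*f(*q),z)[:2] for q in c])*1000
    l=[np.linalg.norm(P[i]-P[(i+1)%4]) for i in range(4)]
    r=(P[1]-P[0])+(P[2]-P[3]);print(k,P.mean(0),np.round(l),np.degrees(np.arctan2(r[0],-r[1])))
print('dot',ray(t,*B(281,247),.06),ray(s,*C(399,276),.06))
st=manip.state();print(st['time_s'],st['tcp_pos'],st['eef_rot'])
```

```text
tray [483.79009692 352.01226673] [232. 249. 231. 248.] -7.071298406595276
pan [ 470.94115227 -339.78285241] [211. 188. 209. 190.] 4.844759745117503
dot [ 0.47127713 -0.33955457  0.06      ] [ 0.47281225 -0.33648988  0.06      ]
0.5 [ 0.1543145  -0.47557019  0.2312724 ] [ 1.79999067e+02  3.97508664e-03 -7.20207710e+01]
```

```bash
cat > go.py <<'E'
import sys
from h import *
def go(x,y,z,yaw):
    st=manip.state(); p=np.array(st['tcp_pos'])*1000; cy=st['eef_rot'][2]
    d=(yaw-cy+180)%360-180
    a=np.radians(yaw); D=np.array([x,y,z])-p
    loc=[D[0]*np.cos(a)+D[1]*np.sin(a), D[0]*np.sin(a)-D[1]*np.cos(a), -D[2]]
    print('t',round(st['time_s'],2),'p',p.round(1),'rpy',np.round(st['eef_rot'],1),'w',round(st['grip_width']*1000,1),'F',np.round(st['wrist_force'],1))
    print('turn rad',round(-np.radians(d),4),'then shift',np.round(loc,1))
go(*map(float,sys.argv[1:5]))
E
python3 go.py 538 0 200 -4.6
```

```text
t 0.5 p [ 154.3 -475.6  231.3] rpy [180.   0. -72.] w 85.4 F [ 0.9  0.2 -0. ]
turn rad -1.1767 then shift [ 344.3 -504.8   31.3]
```

```bash
python3 -m creep '[[[0,0,0,-0.168],[0,0,0,-0.168],[0,0,0,-0.168],[0,0,0,-0.168],[0,0,0,-0.168],[0,0,0,-0.168],[0,0,0,-0.168],[0,0,0,0]]]' 80; python3 go.py 538 0 200 -4.6
```

```text
time_s: 1.5
tcp_pos: [0.1543, -0.4756, 0.2314]
eef_rot: [180.0, -0.0, -4.8]
wrist_force: [0.9, -0.7, 0.2]
grip_width: 0.0801
t 1.5 p [ 154.3 -475.6  231.4] rpy [180.   -0.   -4.8] w 80.1 F [ 0.9 -0.7  0.2]
turn rad -0.0027 then shift [ 344.3 -504.8   31.4]
```

```bash
python3 -m creep '[[[10,-15,0,0],[22,-32,0,0],[26,-38,0,0],[26,-38,0,0],[26,-38,0,0],[26,-38,0,0],[26,-38,0,0],[26,-38,0,0],[26,-38,0,0],[26,-38,5,0],[26,-38,5,0],[26,-38,5,0],[26,-38,5,0],[16,-24,5,0],[10,-16,6,0],[0,0,0,0],[0,0,0,0]]]' 72; python3 go.py 538 0 62 -4.6
```

```text
time_s: 3.62
tcp_pos: [0.5373, -0.0006, 0.2004]
eef_rot: [180.0, 0.0, -4.7]
wrist_force: [-0.1, -0.8, 0.2]
grip_width: 0.0721
t 3.62 p [537.3  -0.6 200.4] rpy [180.    0.   -4.7] w 72.1 F [-0.1 -0.8  0.2]
turn rad -0.0017 then shift [  0.6  -0.7 138.4]
```

```bash
python3 -m creep '[[[0,-0.5,20,0],[0.5,0,30,0],[0,0,30,0],[0,0,20,0],[0,0,15,0],[0,0,13,0],[0,0,10,0],[0,0,0,0],[0,0,0,0]]]' 72
python3 - <<'E'
from h import *
crop(cam("side"),265,90,405,245,3.8,"s1.png")
E
python3 go.py 538 0 62 -4.6
```

```text
time_s: 4.75
tcp_pos: [0.5391, 0.0004, 0.0628]
eef_rot: [-180.0, -0.1, -4.6]
wrist_force: [-0.3, 0.8, 0.4]
grip_width: 0.0721
t 4.8 p [5.392e+02 4.000e-01 6.290e+01] rpy [-1.8e+02 -1.0e-01 -4.6e+00] w 72.3 F [ 0.5 -0.1 -0. ]
turn rad -0.0006 then shift [-1.2  0.5  0.9]
```

View pics/s1.png

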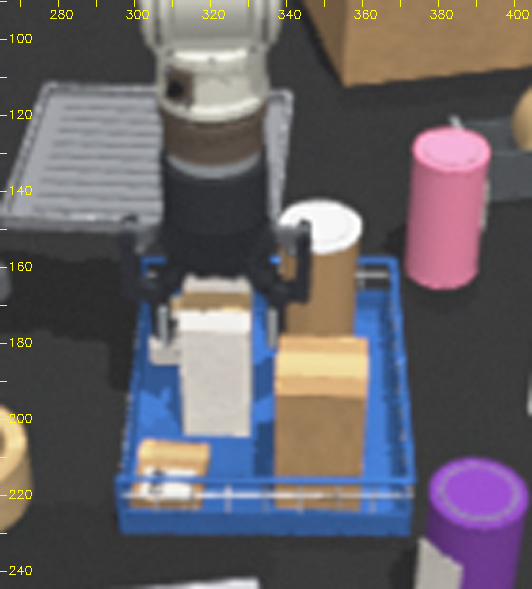

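The slim carton (u 313–331) sits between the fingers (u≈308 and 336). I'll close on it.

```bash
python3 -m creep '[[[0,0,0,0],[0,0,0,0],[0,0,0,0],[0,0,0,0],[0,0,0,0],[0,0,0,0]]]' 30; python3 go.py 538 0 200 -4.6
```

```text
time_s: 5.55
tcp_pos: [0.5387, 0.0005, 0.063]
eef_rot: [-180.0, -0.0, -4.6]
wrist_force: [-2.0, 0.1, 5.5]
grip_width: 0.0491
t 5.55 p [5.387e+02 5.000e-01 6.300e+01] rpy [-180.    -0.    -4.6] w 49.1 F [-2.   0.1  5.5]
turn rad -0.0006 then shift [  -0.7    0.5 -137. ]
```

Gripped at 49.1 mm. The slim pick pose is (538.7, 0.5, 63.0) at yaw −4.6. Now lift it and carry it to the tray at (424, 305).

```bash
python3 -m creep '[[[0,0,-5,0],[0,0,-12,0],[0,0,-25,0],[0,0,-30,0],[0,0,-30,0],[0,0,-25,0],[0,0,-10,0],[0,0,0,0]]]'; python3 go.py 424 305 200 -4.6
```

```text
time_s: 6.55
tcp_pos: [0.5389, 0.0004, 0.1997]
eef_rot: [-180.0, -0.1, -4.6]
wrist_force: [-0.0, -0.5, -2.5]
grip_width: 0.0495
t 6.55 p [5.389e+02 4.000e-01 1.997e+02] rpy [-1.8e+02 -1.0e-01 -4.6e+00] w 49.5 F [-0.  -0.5 -2.5]
turn rad -0.0007 then shift [-139.  -294.5   -0.3]
```

```bash
python3 -m creep '[[[-5,-10,0,0],[-9,-19,0,0],[-15,-32,0,0],[-17,-36,0,0],[-17,-36,0,0],[-17,-36,0,0],[-17,-36,0,0],[-17,-36,0,0],[-13,-28,0,0],[-8,-16,0,0],[-4,-10,0,0],[0,0,0,0],[0,0,0,0]]]'; python3 go.py 424 305 64 -4.6
```

```text
time_s: 8.18
tcp_pos: [0.4242, 0.3048, 0.1992]
eef_rot: [180.0, 0.0, -4.7]
wrist_force: [1.2, -0.1, -1.4]
grip_width: 0.0498
t 8.18 p [424.2 304.8 199.2] rpy [180.    0.   -4.7] w 49.8 F [ 1.2 -0.1 -1.4]
turn rad -0.0019 then shift [-2.000e-01 -1.000e-01  1.352e+02]
```

```bash
python3 -m creep '[[[0,0,10,0],[0,0,25,0],[0,0,30,0],[0,0,28,0],[0,0,20,0],[0,0,10,0],[0,0,5,0],[0,0,3,0],[0,0,2,0],[0,0,1,0],[0,0,0,0],[0,0,0,0]]]'; python3 go.py 424 305 63 -4.6
```

```text
time_s: 9.68
tcp_pos: [0.424, 0.3058, 0.0655]
eef_rot: [-180.0, -0.0, -4.6]
wrist_force: [0.6, -0.6, -3.1]
grip_width: 0.0494
t 9.68 p [424.  305.8  65.5] rpy [-180.    -0.    -4.6] w 49.4 F [ 0.6 -0.6 -3.1]
turn rad -0.0007 then shift [0.  0.8 2.5]
```

```bash
python3 -m creep '[[[0,0,1,0],[0,0,1,0],[0,0,0,0],[0,0,0,0]]]'; python3 go.py 424 305 63 -4.6
```

```text
time_s: 10.18
tcp_pos: [0.4239, 0.3056, 0.0633]
eef_rot: [180.0, 0.0, -4.6]
wrist_force: [0.5, 0.4, -2.0]
grip_width: 0.0491
t 10.18 p [423.9 305.6  63.3] rpy [180.    0.   -4.6] w 49.1 F [ 0.5  0.4 -2. ]
turn rad -0.0007 then shift [0.1 0.6 0.3]
```

```bash
python3 -m creep '[[[0,0,0.5,0],[0,0,0.5,0],[0,0,0,0],[0,0,0,0]]]'; python3 go.py 424 305 63 -4.6
```

```text
time_s: 10.68
tcp_pos: [0.424, 0.3057, 0.063]
eef_rot: [-180.0, -0.0, -4.6]
wrist_force: [-1.7, -1.2, 5.4]
grip_width: 0.0494
t 10.68 p [424.  305.7  63. ] rpy [-180.    -0.    -4.6] w 49.4 F [-1.7 -1.2  5.4]
turn rad -0.0007 then shift [ 0.1  0.7 -0. ]
```

Contact at 63.0 mm with +5 N. Release and retreat.

```bash
python3 -m creep '[[[0,0,0,0],[0,0,0,0],[0,0,0,0],[0,0,0,0],[0,0,-10,0],[0,0,-25,0],[0,0,-40,0],[0,0,-40,0],[0,0,-30,0],[0,0,0,0]]]' 70; python3 go.py 608.6 -83 205 -4.8
```

```text
time_s: 11.92
tcp_pos: [0.4256, 0.3069, 0.2108]
eef_rot: [-179.7, -0.3, -4.6]
wrist_force: [0.1, 0.2, 0.3]
grip_width: 0.0697
t 11.93 p [425.6 306.9 210.8] rpy [-179.7   -0.3   -4.6] w 69.7 F [0.1 0.2 0.3]
turn rad 0.0028 then shift [215.  373.2   5.8]
```

```bash
python3 -m creep '[[[8,14,0,0],[16,28,0,0],[21,36,0,0],[24,42,0,0],[24,42,0,0],[24,42,0,0],[24,42,0,0],[24,42,0,0],[20,36,0,0],[15,26,0,0],[9,15,0,0],[5,8,0,0],[0,0,0,0],[0,0,0,0]]]' 77; python3 go.py 608.6 -83 70 -4.8;python3 - <<'E'
from h import *
crop(cam("top"),150,158,362,300,3.7,"t2.png")
E
```

```text
time_s: 13.68
tcp_pos: [0.6067, -0.0824, 0.2073]
eef_rot: [-180.0, 0.0, -4.6]
wrist_force: [0.1, 1.0, -0.2]
grip_width: 0.0771
t 13.68 p [606.7 -82.4 207.3] rpy [-180.     0.    -4.6] w 77.1 F [ 0.1  1.  -0.2]
turn rad 0.0041 then shift [  1.9   0.4 137.3]
```

View pics/t2.png

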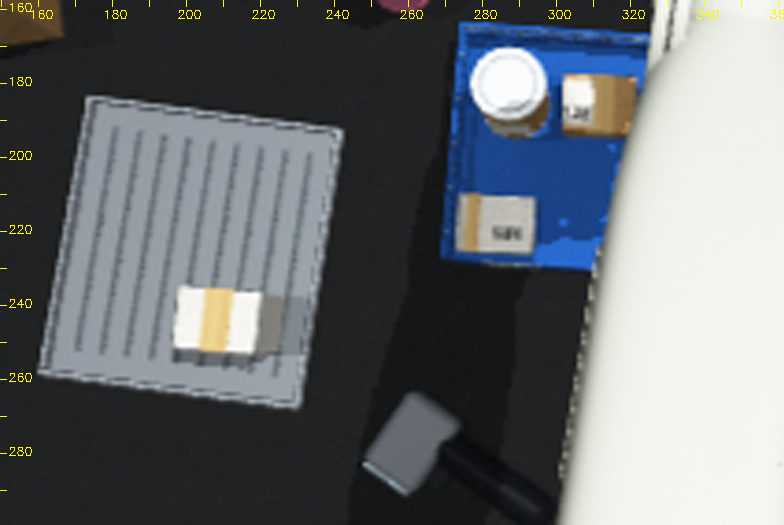

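The slim carton stands upright in the tray, with its top centred near (208.5,244). I'll use it as a calibration check while descending on the square carton.

```bash
python3 -m creep '[[[0.9,0.2,15,0],[1,0.2,28,0],[0,0,30,0],[0,0,25,0],[0,0,18,0],[0,0,12,0],[0,0,8,0],[0,0,1,0],[0,0,0,0]]]' 77; python3 go.py 608.6 -83 70 -4.8;python3 - <<'E'
from h import *
crop(cam("side"),265,90,405,245,3.8,"s2.png")
t=cam("top")
f=lambda x,y:(150+(x+.5)/3.7-.5,158+(y+.5)/3.7-.5)
P=np.array([ray(t,*f(*q),.108) for q in [(180,286),(263,292),(256,354),(173,349)]]);print(P.mean(0))
E
```

```text
time_s: 14.85
tcp_pos: [0.6094, -0.084, 0.0709]
eef_rot: [180.0, -0.1, -4.6]
wrist_force: [0.7, -0.5, 0.0]
grip_width: 0.0768
t 14.85 p [609.4 -84.   70.9] rpy [ 1.8e+02 -1.0e-01 -4.6e+00] w 76.8 F [ 0.7 -0.5  0. ]
turn rad 0.0028 then shift [-0.9 -1.   0.9]
[0.42181336 0.30310247 0.108     ]
```

View pics/s2.png

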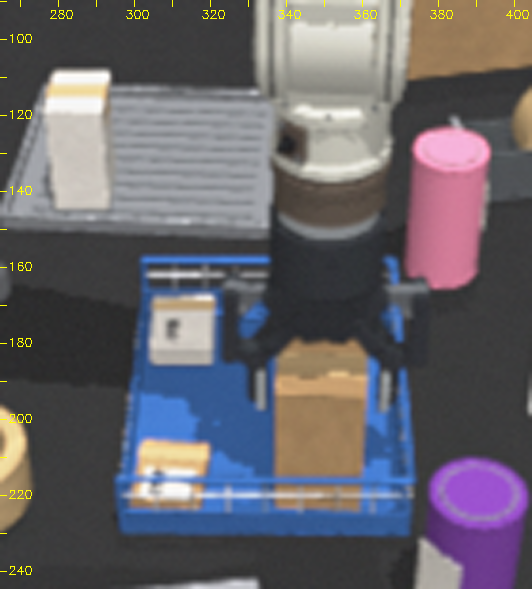

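The slim carton stands upright. The fingers at u 333 and 366 straddle the square carton at u 337–361, so I'll grip.

```bash
python3 -m creep '[[[0,0,0,0],[0,0,0,0],[0,0,0,0],[0,0,0,0],[0,0,0,0]]]' 40;  python3 go.py 533.5 296.7 71 -4.6; python3 -m creep '[[[0,0,-5,0],[0,0,-12,0],[0,0,-25,0],[0,0,-30,0],[0,0,-30,0],[0,0,-25,0],[0,0,-10,0],[0,0,0,0]]]'; python3 go.py 533.5 296.7 205 -4.6
```

```text
time_s: 15.58
tcp_pos: [0.6092, -0.0841, 0.0712]
eef_rot: [180.0, -0.1, -4.6]
wrist_force: [-1.9, 0.4, 6.1]
grip_width: 0.0617
t 15.57 p [609.2 -84.1  71.2] rpy [ 1.8e+02 -1.0e-01 -4.6e+00] w 61.7 F [-1.9  0.4  6.1]
turn rad -0.0008 then shift [-1.060e+02 -3.735e+02  2.000e-01]
time_s: 16.58
tcp_pos: [0.6092, -0.084, 0.2077]
eef_rot: [180.0, -0.1, -4.6]
wrist_force: [-0.0, 0.5, -3.3]
grip_width: 0.0616
t 16.57 p [609.2 -84.  207.7] rpy [ 1.8e+02 -1.0e-01 -4.6e+00] w 61.6 F [-0.   0.5 -3.3]
turn rad -0.0007 then shift [-106.  -373.4    2.7]
```

```bash
python3 -m creep '[[[-2,-7,-8,0],[-5,-18,-8,0],[-9,-30,-4,0],[-11,-40,0,0],[-12,-42,0,0],[-12,-42,0,0],[-12,-42,0,0],[-12,-42,0,0],[-11,-40,0,0],[-9,-30,0,0],[-6,-20,0,0],[-3,-14,0,0],[-2,-6,0,0],[0,0,0,0],[0,0,0,0]]]'; python3 go.py 533.5 296.7 72 -4.6
```

```text
time_s: 18.45
tcp_pos: [0.5338, 0.2954, 0.2273]
eef_rot: [180.0, -0.0, -4.7]
wrist_force: [0.7, 0.4, -3.8]
grip_width: 0.0615
t 18.45 p [533.8 295.4 227.3] rpy [180.   -0.   -4.7] w 61.5 F [ 0.7  0.4 -3.8]
turn rad -0.0021 then shift [ -0.4  -1.3 155.3]
```

```bash
python3 -m creep '[[[0,0,12,0],[0,0,30,0],[0,0,35,0],[0,0,32,0],[0,0,20,0],[0,0,12,0],[0,0,6,0],[0,0,3,0],[0,0,2,0],[0,0,1,0],[0,0,1,0],[0,0,0,0],[0,0,0,0]]]'; python3 go.py 533.5 296.7 71.2 -4.6
```

```text
time_s: 20.08
tcp_pos: [0.5335, 0.2964, 0.0734]
eef_rot: [-180.0, -0.0, -4.6]
wrist_force: [0.1, -0.4, -3.5]
grip_width: 0.0617
t 20.07 p [533.5 296.4  73.4] rpy [-180.    -0.    -4.6] w 61.7 F [ 0.1 -0.4 -3.5]
turn rad -0.0007 then shift [-0.  -0.3  2.2]
```

```bash
python3 -m creep '[[[0,0,1,0],[0,0,0.7,0],[0,0,0.5,0],[0,0,0,0],[0,0,0,0]]]'; python3 go.py 533.5 296.7 71.2 -4.6
```

```text
time_s: 20.7
tcp_pos: [0.5334, 0.2964, 0.0713]
eef_rot: [-180.0, 0.0, -4.6]
wrist_force: [-1.3, -0.9, -0.9]
grip_width: 0.0615
t 20.7 p [533.4 296.4  71.3] rpy [-180.     0.    -4.6] w 61.5 F [-1.3 -0.9 -0.9]
turn rad -0.0008 then shift [ 0.1 -0.3  0.1]
```

```bash
python3 -m creep '[[[0,0,0.4,0],[0,0,0,0],[0,0,0,0]]]'; python3 -m creep '[[[0,0,0,0],[0,0,0,0],[0,0,0,0],[0,0,0,0],[0,0,-10,0],[0,0,-25,0],[0,0,-40,0],[0,0,-40,0],[0,0,-30,0],[0,0,0,0],[0,0,0,0]]]' 77; python3 go.py 619 69.2 215 -4.6
```

```text
time_s: 21.08
tcp_pos: [0.5334, 0.2964, 0.0713]
eef_rot: [-180.0, -0.0, -4.6]
wrist_force: [-2.9, -1.1, 4.1]
grip_width: 0.0612
time_s: 22.45
tcp_pos: [0.5332, 0.2962, 0.2154]
eef_rot: [180.0, 0.0, -4.6]
wrist_force: [-0.5, -0.5, -0.3]
grip_width: 0.0768
t 22.45 p [533.2 296.2 215.4] rpy [180.    0.   -4.6] w 76.8 F [-0.5 -0.5 -0.3]
turn rad -0.0007 then shift [103.8 219.4   0.4]
```

```bash
python3 -m creep '[[[5,10,0,0],[11,23,0,0],[16,34,0,0],[18,38,0,0],[18,38,0,0],[16,34,0,0],[11,24,0,0],[6,12,0,0],[2.8,6.4,0,0],[0,0,0,0],[0,0,0,0]]]' 77; python3 go.py 619 69.2 76 -4.6
python3 - <<'E'
from h import *
crop(cam("top"),150,158,362,300,3.7,"t3.png")
E
```

```text
time_s: 23.82
tcp_pos: [0.6189, 0.0703, 0.2157]
eef_rot: [-180.0, 0.0, -4.6]
wrist_force: [0.0, 1.0, -0.2]
grip_width: 0.0765
t 23.82 p [618.9  70.3 215.7] rpy [-180.     0.    -4.6] w 76.5 F [ 0.   1.  -0.2]
turn rad 0.0006 then shift [  0.2   1.  139.7]
```

View pics/t3.png

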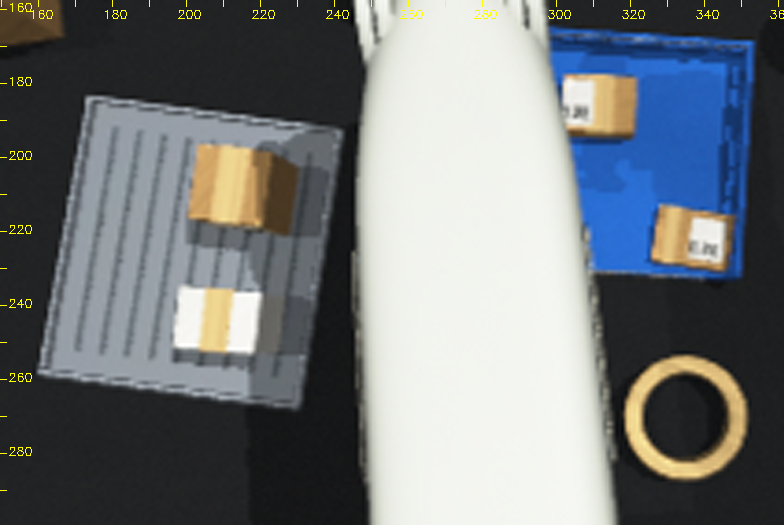

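Both cartons stand in the tray, square at (212,208) and slim at (208,244). Now descend on the tube.

```bash
python3 -m creep '[[[0,0.5,15,0],[0,0.5,28,0],[0,0,30,0],[0,0,25,0],[0,0,18,0],[0,0,12,0],[0,0,8,0],[0,0,4,0],[0,0,0,0],[0,0,0,0]]]' 77; python3 go.py 619 69.2 76 -4.6;python3 - <<'E'
from h import *
crop(cam("side"),265,90,405,245,3.8,"s3.png")
E
```

```text
time_s: 25.12
tcp_pos: [0.6196, 0.0683, 0.0764]
eef_rot: [-180.0, -0.1, -4.6]
wrist_force: [-0.3, 0.6, 0.8]
grip_width: 0.0768
t 25.12 p [619.6  68.3  76.4] rpy [-1.8e+02 -1.0e-01 -4.6e+00] w 76.8 F [-0.3  0.6  0.8]
turn rad -0.0008 then shift [-0.6 -0.8  0.4]
```

View pics/s3.png

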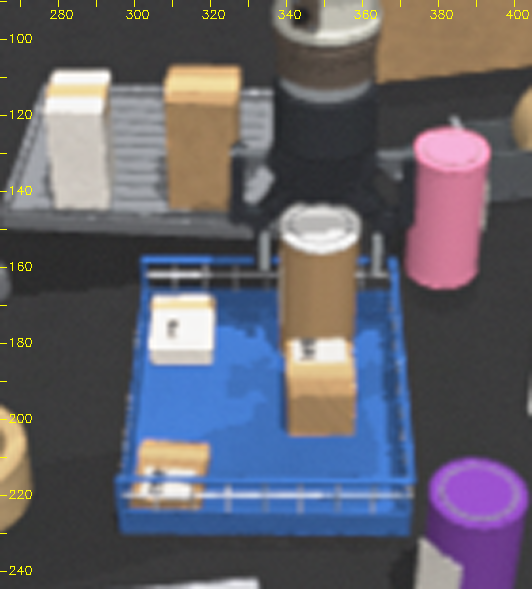

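The fingers at u 333 and 364 straddle the tube at u 338–358. Grip and lift.

```bash
python3 -m creep '[[[0,0,0,0],[0,0,0,0],[0,0,0,0],[0,0,0,0],[0,0,0,0]]]' 40;  python3 go.py 492.3 412.5 76 -4.6; python3 -m creep '[[[0,0,-5,0],[0,0,-12,0],[0,0,-25,0],[0,0,-30,0],[0,0,-30,0],[0,0,-30,0],[0,0,-16,0],[0,0,-5,0],[0,0,0,0]]]'; python3 go.py 492.3 412.5 229 -4.6
```

```text
time_s: 25.8
tcp_pos: [0.6192, 0.0684, 0.0765]
eef_rot: [-180.0, -0.0, -4.6]
wrist_force: [-2.8, -0.4, 4.9]
grip_width: 0.0586
t 25.8 p [619.2  68.4  76.5] rpy [-180.    -0.    -4.6] w 58.6 F [-2.8 -0.4  4.9]
turn rad -0.0007 then shift [-154.1 -332.8    0.5]
time_s: 26.92
tcp_pos: [0.619, 0.0683, 0.2285]
eef_rot: [180.0, 0.0, -4.6]
wrist_force: [0.4, 1.1, -2.6]
grip_width: 0.0589
t 26.93 p [619.   68.3 228.5] rpy [180.    0.   -4.6] w 58.9 F [ 0.4  1.1 -2.6]
turn rad -0.0007 then shift [-153.9 -333.    -0.5]
```

```bash
python3 -m creep '[[[-4,-8,0,0],[-8,-18,0,0],[-14,-30,0,0],[-17,-38,0,0],[-19,-40,0,0],[-19,-40,0,0],[-19,-40,0,0],[-18,-40,0,0],[-14,-32,0,0],[-11,-24,0,0],[-7,-14,0,0],[-3.5,-8,0,0],[0,0,0,0],[0,0,0,0]]]'; python3 go.py 492.3 412.5 76.5 -4.6
```

```text
time_s: 28.68
tcp_pos: [0.4934, 0.4108, 0.2288]
eef_rot: [180.0, -0.0, -4.7]
wrist_force: [-0.4, 0.5, -1.9]
grip_width: 0.0589
t 28.68 p [493.4 410.8 228.8] rpy [180.   -0.   -4.7] w 58.9 F [-0.4  0.5 -1.9]
turn rad -0.0019 then shift [ -1.2  -1.6 152.3]
```

```bash
python3 -m creep '[[[0,0,12,0],[0,0,30,0],[0,0,35,0],[0,0,32,0],[0,0,18,0],[0,0,10,0],[0,0,6,0],[0,0,3,0],[0,0,2,0],[0,0,1,0],[0,0,0,0],[0,0,0,0]]]'; python3 go.py 492.3 412.5 76.5 -4.6
```

```text
time_s: 30.18
tcp_pos: [0.493, 0.4118, 0.08]
eef_rot: [-180.0, -0.0, -4.6]
wrist_force: [0.7, -0.3, -1.8]
grip_width: 0.0588
t 30.18 p [493.  411.8  80. ] rpy [-180.    -0.    -4.6] w 58.8 F [ 0.7 -0.3 -1.8]
turn rad -0.0006 then shift [-0.8 -0.7  3.5]
```

```bash
python3 -m creep '[[[0,0,1,0],[0,0,1,0],[0,0,0.7,0],[0,0,0.5,0],[0,0,0,0],[0,0,0,0]]]'; python3 go.py 492.3 412.5 76.5 -4.6
```

```text
time_s: 30.92
tcp_pos: [0.4929, 0.4116, 0.0766]
eef_rot: [-180.0, -0.0, -4.6]
wrist_force: [-0.5, -0.7, -1.5]
grip_width: 0.059
t 30.93 p [492.9 411.6  76.6] rpy [-180.    -0.    -4.6] w 59.0 F [-0.5 -0.7 -1.5]
turn rad -0.0007 then shift [-0.7 -0.8  0.1]
```

```bash
python3 -m creep '[[[0,0,0.5,0],[0,0,0.3,0],[0,0,0,0],[0,0,0,0]]]'; python3 go.py 492.3 412.5 76.5 -4.6
```

```text
time_s: 31.42
tcp_pos: [0.4929, 0.4118, 0.0765]
eef_rot: [-180.0, -0.0, -4.6]
wrist_force: [-2.5, -1.0, 4.3]
grip_width: 0.0587
t 31.43 p [492.9 411.8  76.5] rpy [-180.    -0.    -4.6] w 58.7 F [-2.5 -1.   4.3]
turn rad -0.0006 then shift [-0.7 -0.7 -0. ]
```

```bash
python3 -m creep '[[[0,0,0,0],[0,0,0,0],[0,0,0,0],[0,0,0,0],[0,0,-10,0],[0,0,-25,0],[0,0,-40,0],[0,0,-40,0],[0,0,-30,0],[0,0,0,0],[0,0,0,0]]]' 77; python3 go.py 613.5 -5 200 -2
python3 - <<'E'
from h import *
t=cam("top");s=cam("side")
crop(t,262,158,362,240,7.5,"t4.png")
crop(s,262,90,385,240,4,"s4.png")
E
```

```text
time_s: 32.8
tcp_pos: [0.4927, 0.4114, 0.2204]
eef_rot: [180.0, 0.0, -4.6]
wrist_force: [-0.9, -0.2, -1.1]
grip_width: 0.077
t 32.8 p [492.7 411.4 220.4] rpy [180.    0.   -4.6] w 77.0 F [-0.9 -0.2 -1.1]
turn rad -0.0461 then shift [135.2 412.   20.4]
```

View pics/t4.png

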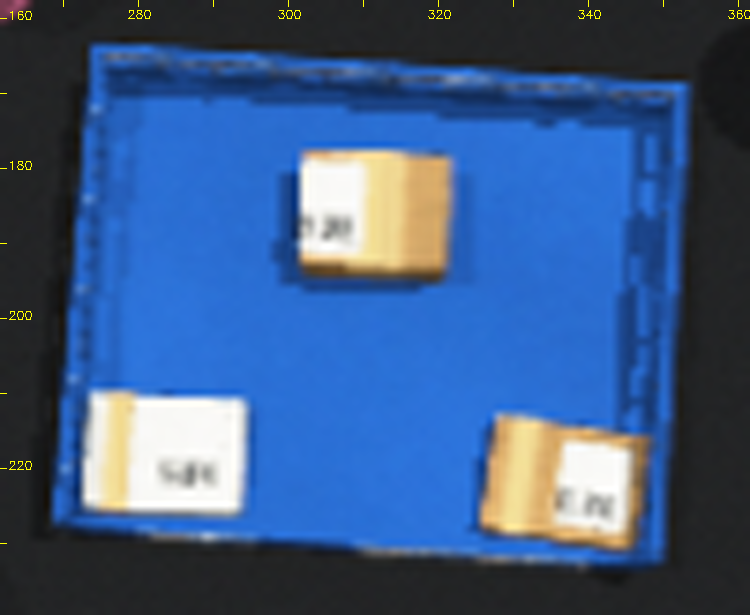

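View pics/s4.png

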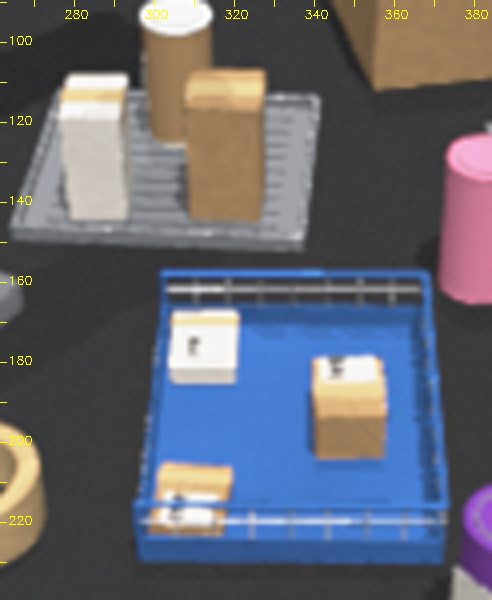

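All three parcels are upright in the tray and the packets are unmoved. The low carton is at top (312,186) and side (349,183).

Run:
```python
from h import *
t=cam("top");s=cam("side")
f=lambda x,y:(262+(x+.5)/4-.5,90+(y+.5)/4-.5)
g=lambda x,y:(262+(x+.5)/7.5-.5,158+(y+.5)/7.5-.5)
for c,fn,q in[(s,f,[(314,356),(381,356),(386,415),(313,415)]),(t,g,[(301,151),(452,158),(446,275),(300,268)])]:
    P=np.array([ray(c,*fn(*a),.046)[:2] for a in q])*1000
    print(P.mean(0),[round(np.linalg.norm(P[i]-P[(i+1)%4]),1) for i in range(4)], np.degrees(np.arctan2(*((P[1]-P[0]+P[2]-P[3])))))
```

```text
[616.16855762  -1.25231627] [np.float64(49.2), np.float64(65.3), np.float64(51.4), np.float64(65.3)] 92.7880176582671
[613.07350713  -5.48210276] [np.float64(65.4), np.float64(51.1), np.float64(62.9), np.float64(51.1)] -177.96147032615985
```

```bash
python3 -m creep '[[[7,19,0,-0.03],[11,32,0,-0.01],[14,43,0,0],[14,43,0,0],[14,43,0,0],[14,43,0,0],[14,43,0,0],[14,43,0,0],[13,41,0,0],[10,30,0,0],[6,18,0,0],[3,9,0,0],[0,0,0,0],[0,0,0,0]]]' 73; python3 go.py 614.5 -3.5 100 -2.4
```

```text
time_s: 34.75
tcp_pos: [0.6089, 0.0002, 0.2207]
eef_rot: [-180.0, 0.0, -2.3]
wrist_force: [0.2, 0.3, -0.1]
grip_width: 0.0725
t 34.75 p [6.089e+02 2.000e-01 2.207e+02] rpy [-180.     0.    -2.3] w 72.5 F [ 0.2  0.3 -0.1]
turn rad 0.0022 then shift [  5.8   3.5 120.7]
```

```bash
python3 -m creep '[[[3,2,15,0],[2.8,1.5,30,0],[0,0,35,0],[0,0,25,0],[0,0,15,0],[0,0,0,0],[0,0,0,0]]]'; python3 go.py 614.5 -3.5 15 -2.4
python3 - <<'E'
from h import *
crop(cam("side"),265,90,405,245,3.8,"s5.png")
E
```

```text
time_s: 35.62
tcp_pos: [0.6155, -0.0044, 0.1017]
eef_rot: [-180.0, -0.1, -2.3]
wrist_force: [0.1, 0.2, -0.4]
grip_width: 0.073
t 35.62 p [615.5  -4.4 101.7] rpy [-1.8e+02 -1.0e-01 -2.3e+00] w 73.0 F [ 0.1  0.2 -0.4]
turn rad 0.0011 then shift [-1.1 -0.9 86.7]
```

View pics/s5.png

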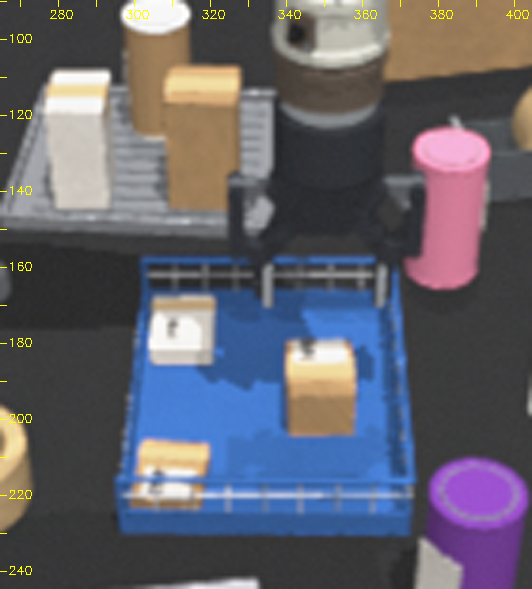

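The fingers' midpoint at u≈350 lines up with the carton's centre at u≈349. Descend and grip.

```bash
python3 -m creep '[[[-0.5,-0.5,20,0],[0,0,25,0],[0,0,18,0],[0,0,12,0],[0,0,7,0],[0,0,4,0],[0,0,0,0],[0,0,0,0]]]' 73; python3 -m creep '[[[0,0,0,0],[0,0,0,0],[0,0,0,0],[0,0,0,0],[0,0,0,0],[0,0,0,0]]]' 30; python3 go.py 472 -338 200 4.8
```

```text
time_s: 36.67
tcp_pos: [0.6147, -0.0041, 0.0153]
eef_rot: [-180.0, -0.1, -2.3]
wrist_force: [0.3, 0.4, 0.1]
grip_width: 0.073
time_s: 37.42
tcp_pos: [0.6149, -0.0041, 0.0155]
eef_rot: [-180.0, -0.1, -2.3]
wrist_force: [0.7, 0.7, 4.9]
grip_width: 0.0489
t 37.42 p [614.9  -4.1  15.5] rpy [-1.8e+02 -1.0e-01 -2.3e+00] w 48.9 F [0.7 0.7 4.9]
turn rad -0.1248 then shift [-170.4  320.8 -184.5]
```

```bash
python3 -m creep '[[[0,0,-5,0],[0,0,-12,0],[0,0,-25,0],[0,0,-35,0],[0,0,-35,0],[0,0,-30,0],[0,0,-18,0],[0,0,-5,0],[0,0,0,-0.06],[0,0,0,-0.065],[0,0,0,0]]]'; python3 go.py 472 -338 180 4.8
```

```text
time_s: 38.8
tcp_pos: [0.6134, -0.004, 0.1786]
eef_rot: [-180.0, 0.1, 4.8]
wrist_force: [-0.4, -0.2, -3.3]
grip_width: 0.0492
t 38.8 p [613.4  -4.  178.6] rpy [-1.8e+02  1.0e-01  4.8e+00] w 49.2 F [-0.4 -0.2 -3.3]
turn rad -0.0006 then shift [-168.9  321.    -1.4]
```

```bash
python3 -m creep '[[[-4,8,0,0],[-10,18,0,0],[-16,30,0,0],[-20,37,0,0],[-20,38,0,0],[-20,38,0,0],[-20,38,0,0],[-19,37,0,0],[-16,31,0,0],[-12,23,0,0],[-8,15,0,0],[-4,8,0,0],[0,0,0,0],[0,0,0,0]]]'; python3 go.py 472 -338 72 4.8
```

```text
time_s: 40.55
tcp_pos: [0.4731, -0.3373, 0.1797]
eef_rot: [-180.0, -0.0, 4.9]
wrist_force: [-0.1, -0.6, -2.9]
grip_width: 0.0492
t 40.55 p [ 473.1 -337.3  179.7] rpy [-180.    -0.     4.9] w 49.2 F [-0.1 -0.6 -2.9]
turn rad 0.0013 then shift [ -1.1   0.6 107.7]
```

```bash
python3 -m creep '[[[-0.5,0.5,10,0],[-0.5,0,25,0],[0,0,28,0],[0,0,20,0],[0,0,10,0],[0,0,6,0],[0,0,3,0],[0,0,2,0],[0,0,1,0],[0,0,0,0],[0,0,0,0]]]'; python3 go.py 472 -338 71.5 4.8
```

```text
time_s: 41.92
tcp_pos: [0.4719, -0.3388, 0.075]
eef_rot: [180.0, -0.0, 4.8]
wrist_force: [-0.5, 0.1, -2.7]
grip_width: 0.0489
t 41.92 p [ 471.9 -338.8   75. ] rpy [180.   -0.    4.8] w 48.9 F [-0.5  0.1 -2.7]
turn rad 0.0002 then shift [ 0.2 -0.8  3.5]
```

```bash
python3 -m creep '[[[0,-0.5,1,0],[0,0,1,0],[0,0,0.7,0],[0,0,0.5,0],[0,0,0,0],[0,0,0,0]]]'; python3 go.py 472 -338 71.5 4.8
```

```text
time_s: 42.68
tcp_pos: [0.4717, -0.3382, 0.0715]
eef_rot: [180.0, 0.0, 4.8]
wrist_force: [0.6, -0.5, -3.1]
grip_width: 0.0489
t 42.67 p [ 471.7 -338.2   71.5] rpy [180.    0.    4.8] w 48.9 F [ 0.6 -0.5 -3.1]
turn rad 0.0002 then shift [ 0.3 -0.2  0. ]
```

```bash
python3 -m creep '[[[0,0,0.5,0],[0,0,0.3,0],[0,0,0,0],[0,0,0,0]]]'; python3 go.py 472 -338 71.5 4.8
```

```text
time_s: 43.18
tcp_pos: [0.4717, -0.3382, 0.0715]
eef_rot: [180.0, -0.0, 4.8]
wrist_force: [-2.9, 2.2, 5.2]
grip_width: 0.0491
t 43.17 p [ 471.7 -338.2   71.5] rpy [180.   -0.    4.8] w 49.1 F [-2.9  2.2  5.2]
turn rad 0.0002 then shift [ 0.3 -0.2  0. ]
```

Contact on the pan. Release, rise and check.

```bash
python3 -m creep '[[[0,0,0,0],[0,0,0,0],[0,0,0,0],[0,0,0,0],[0,0,-10,0],[0,0,-25,0],[0,0,-40,0],[0,0,-40,0],[0,0,-25,0],[0,0,0,0],[0,0,0,0]]]' 73; python3 go.py 492.9 411.8 215 -4.6
python3 - <<'E'
from h import *
crop(cam("side"),230,235,350,340,6,"s6.png")
E
```

```text
time_s: 44.55
tcp_pos: [0.4714, -0.3379, 0.2101]
eef_rot: [-180.0, 0.0, 4.8]
wrist_force: [0.0, 0.6, -0.3]
grip_width: 0.0732
t 44.55 p [ 471.4 -337.9  210.1] rpy [-180.     0.     4.8] w 73.2 F [ 0.   0.6 -0.3]
turn rad 0.1643 then shift [ -38.7 -749.1   -4.9]
```

View pics/s6.png

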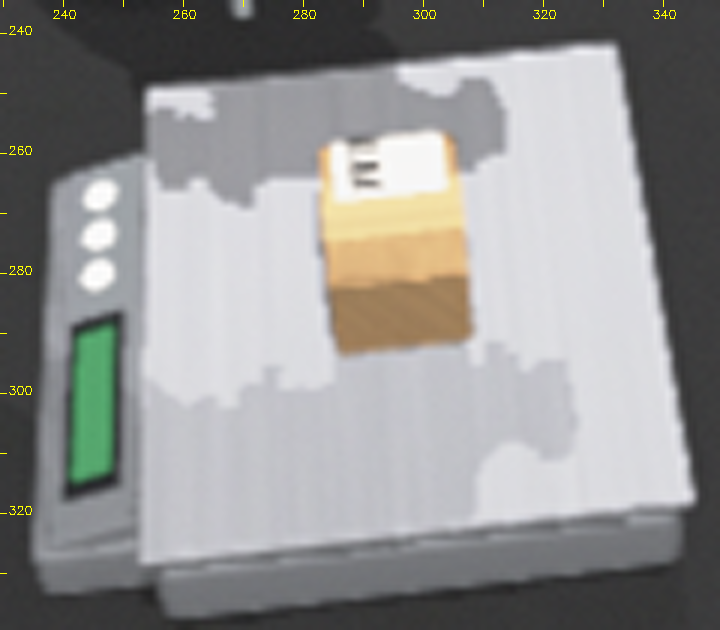

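The low carton stands upright near the middle of the pan. A top-view check will follow once the arm has left. Back to the tube.

```bash
python3 -m creep '[[[0,0,0,0.08],[0,0,0,0.084],[-1,-15,0,0],[-2,-35,0,0],[-2.5,-50,0,0],[-3,-52,0,0],[-3,-52,0,0],[-3,-52,0,0],[-3,-52,0,0],[-3,-52,0,0],[-3,-52,0,0],[-3,-52,0,0],[-3,-52,0,0],[-3,-52,0,0],[-2.5,-52,0,0],[-2,-50,0,0],[-2,-40,0,0],[-1,-25,0,0],[-1,-13,0,0],[0,0,0,0]]]' 77; python3 go.py 492.9 411.8 76.5 -4.6
python3 - <<'E'
from h import *
crop(cam("top"),370,190,465,285,6,"t6.png")
E
```

```text
time_s: 47.1
tcp_pos: [0.4898, 0.411, 0.2099]
eef_rot: [179.9, 0.1, -4.5]
wrist_force: [-0.8, -0.3, -0.3]
grip_width: 0.0772
t 47.1 p [489.8 411.  209.9] rpy [ 1.799e+02  1.000e-01 -4.500e+00] w 77.2 F [-0.8 -0.3 -0.3]
turn rad 0.0021 then shift [  3.   -1.  133.4]
```

View pics/t6.png

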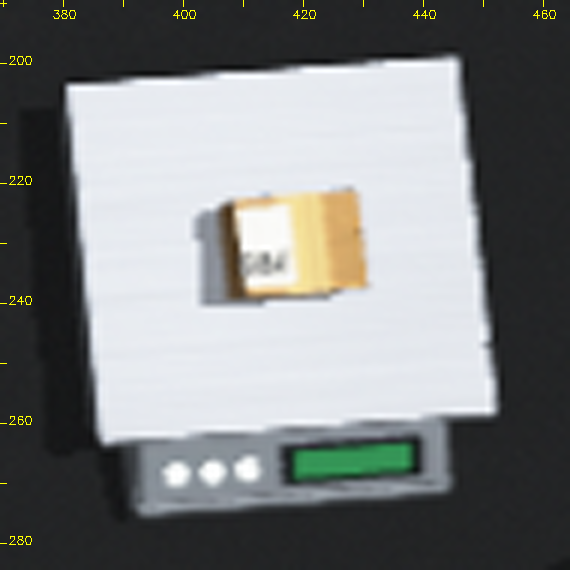

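```bash
python3 - <<'E'
from h import *
t=cam("top");s=cam("side")
B=lambda x,y:(370+(x+.5)/6-.5,190+(y+.5)/6-.5)
C=lambda x,y:(230+(x+.5)/6-.5,235+(y+.5)/6-.5)
for c,f,q,d in[(t,B,[(233,202),(355,189),(367,286),(243,298)],(281,247)),(s,C,[(320,146),(452,131),(469,274),(330,288)],(399,276))]:
    P=np.array([ray(c,*f(*a),.102)[:2] for a in q])*1000
    print(P.mean(0),[round(np.linalg.norm(P[i]-P[(i+1)%4]),1) for i in range(4)],ray(c,*f(*d),.06)*1000)
E
python3 -m creep '[[[1.5,-0.5,15,0],[1.5,-0.5,28,0],[0,0,30,0],[0,0,25,0],[0,0,16,0],[0,0,10,0],[0,0,6,0],[0,0,3,0],[0,0,0,0],[0,0,0,0]]]' 77; python3 go.py 492.9 411.8 76.5 -4.6
```

```text
[ 471.04069922 -338.48524835] [np.float64(63.3), np.float64(49.8), np.float64(64.0), np.float64(49.1)] [ 471.27713218 -339.55457218   60.        ]
[ 473.20449168 -337.37219185] [np.float64(49.0), np.float64(65.0), np.float64(48.8), np.float64(63.9)] [ 472.81225414 -336.48988474   60.        ]
time_s: 48.5
tcp_pos: [0.494, 0.4118, 0.0784]
eef_rot: [-179.9, -0.1, -4.6]
wrist_force: [-0.4, 0.0, -0.2]
grip_width: 0.0772
t 48.5 p [494.  411.8  78.4] rpy [-1.799e+02 -1.000e-01 -4.600e+00] w 77.2 F [-0.4  0.  -0.2]
turn rad 0.0004 then shift [-1.1  0.1  1.9]
```

The low carton is centred on the dot within about 1 mm in both views. Grip the tube.

```bash
python3 -m creep '[[[-1,0,1.8,0],[0,0,0,0],[0,0,0,0]]]' 77; python3 -m creep '[[[0,0,0,0],[0,0,0,0],[0,0,0,0],[0,0,0,0],[0,0,0,0]]]' 40;  python3 go.py 492.9 411.8 76.5 -4.6; python3 -m creep '[[[0,0,-5,0],[0,0,-12,0],[0,0,-25,0],[0,0,-30,0],[0,0,-30,0],[0,0,-30,0],[0,0,-16,0],[0,0,-5,0],[0,0,0,0]]]'; python3 go.py 619.2 68.4 229 -4.6
```

```text
time_s: 48.88
tcp_pos: [0.4927, 0.4115, 0.0759]
eef_rot: [180.0, 0.0, -4.6]
wrist_force: [0.4, -0.1, -0.3]
grip_width: 0.0767
time_s: 49.5
tcp_pos: [0.4928, 0.4117, 0.0762]
eef_rot: [-180.0, -0.0, -4.6]
wrist_force: [-1.0, -0.0, 3.3]
grip_width: 0.0589
t 49.5 p [492.8 411.7  76.2] rpy [-180.    -0.    -4.6] w 58.9 F [-1.  -0.   3.3]
turn rad 0.0004 then shift [ 0.1 -0.1 -0.3]
time_s: 50.62
tcp_pos: [0.4927, 0.4114, 0.2288]
eef_rot: [180.0, 0.0, -4.6]
wrist_force: [-0.8, -1.2, -2.2]
grip_width: 0.059
t 50.62 p [492.7 411.4 228.8] rpy [180.    0.   -4.6] w 59.0 F [-0.8 -1.2 -2.2]
turn rad 0.0002 then shift [ 1.536e+02  3.318e+02 -2.000e-01]
```

```bash
python3 -m creep '[[[4,8,0,0],[8,18,0,0],[14,30,0,0],[17,38,0,0],[19,40,0,0],[19,40,0,0],[19,40,0,0],[18,40,0,0],[14,32,0,0],[11,24,0,0],[7,14,0,0],[3.5,8,0,0],[0,0,0,0],[0,0,0,0]]]'; python3 go.py 619.2 68.4 76.5 -4.6
```

```text
time_s: 52.38
tcp_pos: [0.6189, 0.0692, 0.2289]
eef_rot: [-180.0, 0.0, -4.5]
wrist_force: [0.6, -0.7, -1.8]
grip_width: 0.059
t 52.38 p [618.9  69.2 228.9] rpy [-180.     0.    -4.5] w 59.0 F [ 0.6 -0.7 -1.8]
turn rad 0.0015 then shift [  0.3   0.8 152.4]
```

```bash
python3 -m creep '[[[0,0.3,12,0],[0,0,30,0],[0,0,35,0],[0,0,32,0],[0,0,18,0],[0,0,10,0],[0,0,6,0],[0,0,3,0],[0,0,2,0],[0,0,1,0],[0,0,0,0],[0,0,0,0]]]'; python3 go.py 619.2 68.4 76.5 -4.6
```

```text
time_s: 53.88
tcp_pos: [0.6193, 0.068, 0.0802]
eef_rot: [-180.0, -0.0, -4.6]
wrist_force: [0.3, 0.0, -1.5]
grip_width: 0.0587
t 53.88 p [619.3  68.   80.2] rpy [-180.    -0.    -4.6] w 58.7 F [ 0.3  0.  -1.5]
turn rad 0.0003 then shift [-0.1 -0.4  3.7]
```

```bash
python3 -m creep '[[[0,-0.4,1,0],[0,0,1,0],[0,0,0.8,0],[0,0,0.5,0],[0,0,0.4,0],[0,0,0.3,0],[0,0,0,0],[0,0,0,0]]]'; python3 go.py 619.2 68.4 76.5 -4.6
```

```text
time_s: 54.88
tcp_pos: [0.6192, 0.0685, 0.0763]
eef_rot: [-180.0, -0.0, -4.6]
wrist_force: [-1.6, 0.1, 2.1]
grip_width: 0.0589
t 54.88 p [619.2  68.5  76.3] rpy [-180.    -0.    -4.6] w 58.9 F [-1.6  0.1  2.1]
turn rad 0.0004 then shift [ 0.   0.1 -0.2]
```

Down on the floor at the pick pose. Release, then go to the square carton in the tray.

```bash
python3 -m creep '[[[0,0,0,0],[0,0,0,0],[0,0,0,0],[0,0,0,0],[0,0,-10,0],[0,0,-25,0],[0,0,-40,0],[0,0,-40,0],[0,0,-25,0],[0,0,0,0],[0,0,0,0]]]' 77; python3 go.py 533.4 296.4 215 -4.6
```

```text
time_s: 56.25
tcp_pos: [0.6187, 0.0684, 0.2149]
eef_rot: [180.0, 0.1, -4.6]
wrist_force: [-0.2, -0.3, -0.8]
grip_width: 0.0771
t 56.25 p [618.7  68.4 214.9] rpy [ 1.8e+02  1.0e-01 -4.6e+00] w 77.1 F [-0.2 -0.3 -0.8]
turn rad 0.0004 then shift [-1.033e+02 -2.204e+02 -1.000e-01]
```

```bash
python3 -m creep '[[[-5,-10,0,0],[-11,-23,0,0],[-16,-34,0,0],[-18,-38,0,0],[-18,-38,0,0],[-16,-34,0,0],[-11,-24,0,0],[-6,-12,0,0],[-3,-7,0,0],[0,0,0,0],[0,0,0,0]]]' 77; python3 go.py 533.4 296.4 71.2 -4.6
python3 - <<'E'
from h import *
crop(cam("side"),262,90,402,240,4,"s7.png")
E
```

```text
time_s: 57.62
tcp_pos: [0.5335, 0.2952, 0.2159]
eef_rot: [180.0, -0.0, -4.7]
wrist_force: [-0.7, -0.2, 0.5]
grip_width: 0.0769
t 57.62 p [533.5 295.2 215.9] rpy [180.   -0.   -4.7] w 76.9 F [-0.7 -0.2  0.5]
turn rad -0.001 then shift [ -0.2  -1.2 144.7]
```

View pics/s7.png

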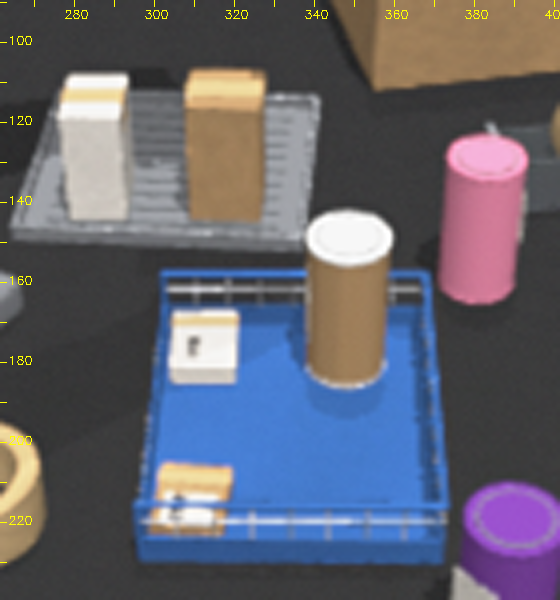

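The tube is back upright. Its lid is at (349,149), the same as at the start. Now the square carton.

```bash
python3 -m creep '[[[0,-0.6,15,0],[0,0,30,0],[0,0,32,0],[0,0,28,0],[0,0,17,0],[0,0,11,0],[0,0,7,0],[0,0,3,0],[0,0,1.5,0],[0,0,0,0],[0,0,0,0]]]' 77; python3 go.py 533.4 296.4 71.2 -4.6;python3 -m creep '[[[0,0,0,0],[0,0,0,0],[0,0,0,0],[0,0,0,0],[0,0,0,0]]]' 40;  python3 go.py 533.4 296.4 71.2 -4.6
```

```text
time_s: 59.05
tcp_pos: [0.5335, 0.2968, 0.0719]
eef_rot: [-180.0, -0.0, -4.6]
wrist_force: [0.3, 0.3, 0.3]
grip_width: 0.0771
t 59.05 p [533.5 296.8  71.9] rpy [-180.    -0.    -4.6] w 77.1 F [0.3 0.3 0.3]
turn rad 0.0003 then shift [-0.   0.4  0.7]
time_s: 59.68
tcp_pos: [0.5334, 0.2969, 0.072]
eef_rot: [-180.0, -0.0, -4.6]
wrist_force: [-1.2, -0.8, 6.0]
grip_width: 0.0615
t 59.67 p [533.4 296.9  72. ] rpy [-180.    -0.    -4.6] w 61.5 F [-1.2 -0.8  6. ]
turn rad 0.0003 then shift [-0.   0.5  0.8]
```

```bash
python3 -m creep '[[[0,0,-5,0],[0,0,-12,0],[0,0,-25,0],[0,0,-32,0],[0,0,-32,0],[0,0,-32,0],[0,0,-16,0],[0,0,-5,0],[0,0,0,0]]]'; python3 go.py 609.2 -83.6 230 -4.6; python3 -m creep '[[[2,7,0,0],[5,19,0,0],[9,33,0,0],[11,42,0,0],[12,43,0,0],[12,43,0,0],[12,43,0,0],[12,43,0,0],[11,40,0,0],[9,30,0,0],[6,18,0,0],[3,9,0,0],[2,4,0,0],[0,0,0,0],[0,0,0,0]]]'; python3 go.py 609.2 -83.6 72 -4.6
```

```text
time_s: 60.8
tcp_pos: [0.533, 0.2965, 0.23]
eef_rot: [180.0, 0.0, -4.6]
wrist_force: [0.2, 0.8, -3.3]
grip_width: 0.0619
t 60.8 p [533.  296.5 230. ] rpy [180.    0.   -4.6] w 61.9 F [ 0.2  0.8 -3.3]
turn rad 0.0003 then shift [106.5 372.8   0. ]
time_s: 62.68
tcp_pos: [0.6089, -0.0836, 0.2304]
eef_rot: [-180.0, 0.0, -4.5]
wrist_force: [-1.1, 0.4, -3.2]
grip_width: 0.061
t 62.67 p [608.9 -83.6 230.4] rpy [-180.     0.    -4.5] w 61.0 F [-1.1  0.4 -3.2]
turn rad 0.0018 then shift [  0.3  -0.  158.4]
```

```bash
python3 -m creep '[[[0,0,12,0],[0,0,30,0],[0,0,36,0],[0,0,33,0],[0,0,20,0],[0,0,11,0],[0,0,6,0],[0,0,4,0],[0,0,2,0],[0,0,1,0],[0,0,0,0],[0,0,0,0]]]'; python3 go.py 609.2 -83.6 72 -4.6
```

```text
time_s: 64.18
tcp_pos: [0.6091, -0.0847, 0.0757]
eef_rot: [180.0, -0.0, -4.6]
wrist_force: [0.0, -0.6, -3.2]
grip_width: 0.0615
t 64.17 p [609.1 -84.7  75.7] rpy [180.   -0.   -4.6] w 61.5 F [ 0.  -0.6 -3.2]
turn rad 0.0002 then shift [-0.  -1.1  3.7]
```

```bash
python3 -m creep '[[[0,-1,1,0],[0,0,1,0],[0,0,0.8,0],[0,0,0.5,0],[0,0,0.4,0],[0,0,0.3,0],[0,0,0,0],[0,0,0,0]]]'; python3 go.py 609.2 -83.6 72 -4.6
```

```text
time_s: 65.18
tcp_pos: [0.609, -0.0837, 0.0721]
eef_rot: [180.0, -0.0, -4.6]
wrist_force: [-4.1, 0.6, 5.2]
grip_width: 0.0613
t 65.17 p [609.  -83.7  72.1] rpy [180.   -0.   -4.6] w 61.3 F [-4.1  0.6  5.2]
turn rad 0.0002 then shift [ 0.2 -0.1  0.1]
```

```bash
python3 -m creep '[[[0,0,0,0],[0,0,0,0],[0,0,0,0],[0,0,0,0],[0,0,-10,0],[0,0,-25,0],[0,0,-40,0],[0,0,-40,0],[0,0,-25,0],[0,0,0,0],[0,0,0,0]]]' 77; python3 go.py 424 305.7 210 -4.6
```

```text
time_s: 66.55
tcp_pos: [0.6086, -0.0836, 0.2106]
eef_rot: [-180.0, 0.1, -4.6]
wrist_force: [0.1, 0.4, -0.8]
grip_width: 0.0769
t 66.55 p [608.6 -83.6 210.6] rpy [-1.8e+02  1.0e-01 -4.6e+00] w 76.9 F [ 0.1  0.4 -0.8]
turn rad 0.0003 then shift [-215.2 -373.2    0.6]
```

```bash
python3 -m creep '[[[-8,-14,0,0],[-16,-28,0,0],[-21,-36,0,0],[-24,-42,0,0],[-24,-42,0,0],[-24,-42,0,0],[-24,-42,0,0],[-24,-42,0,0],[-20,-34,0,0],[-15,-26,0,0],[-9,-15,0,0],[-6,-10,0,0],[0,0,0,0],[0,0,0,0]]]' 70; python3 go.py 424 305.7 63 -4.6
python3 - <<'E'
from h import *
crop(cam("side"),262,90,402,240,4,"s8.png")
crop(cam("top"),262,158,362,240,7.5,"t8.png")
E
```

```text
time_s: 68.3
tcp_pos: [0.4249, 0.3046, 0.2113]
eef_rot: [180.0, -0.0, -4.6]
wrist_force: [-0.0, -0.3, 0.5]
grip_width: 0.0704
t 68.3 p [424.9 304.6 211.3] rpy [180.   -0.   -4.6] w 70.4 F [-0.  -0.3  0.5]
turn rad -0.0009 then shift [ -1.   -1.  148.3]
```

View pics/t8.png

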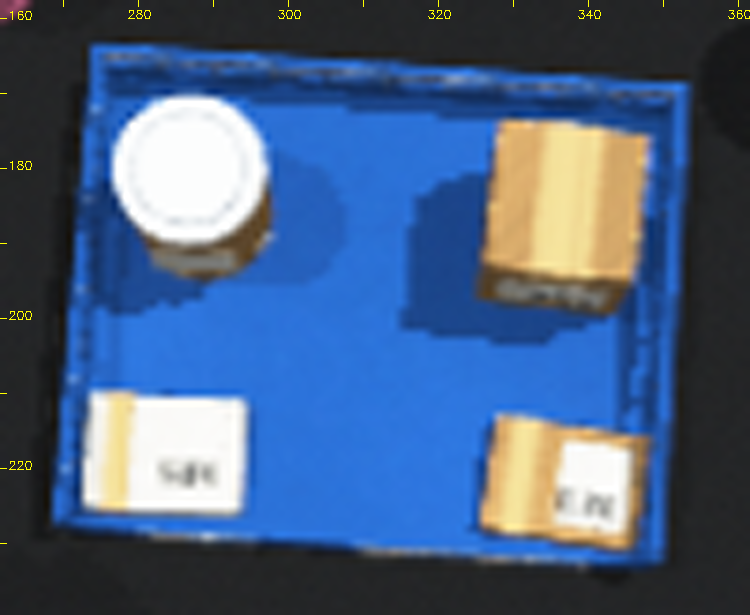

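The tube, the square carton and both packets line up with the first picture to about 0.3 px. Now the slim carton.

```bash
python3 -m creep '[[[-0.5,-0.5,15,0],[-0.5,0,30,0],[0,0,34,0],[0,0,28,0],[0,0,17,0],[0,0,11,0],[0,0,8,0],[0,0,3,0],[0,0,1.5,0],[0,0,0,0],[0,0,0,0]]]' 70; python3 go.py 424 305.7 63 -4.6;python3 -m creep '[[[0,0,0,0],[0,0,0,0],[0,0,0,0],[0,0,0,0],[0,0,0,0]]]' 30;  python3 go.py 424 305.7 63 -4.6
```

```text
time_s: 69.78
tcp_pos: [0.4238, 0.3061, 0.0644]
eef_rot: [-180.0, -0.0, -4.6]
wrist_force: [0.1, -1.1, -0.1]
grip_width: 0.0702
t 69.78 p [423.8 306.1  64.4] rpy [-180.    -0.    -4.6] w 70.2 F [ 0.1 -1.1 -0.1]
turn rad 0.0003 then shift [0.2 0.4 1.4]
time_s: 70.4
tcp_pos: [0.4236, 0.3061, 0.0643]
eef_rot: [-180.0, -0.0, -4.6]
wrist_force: [-1.9, -0.4, 5.2]
grip_width: 0.049
t 70.4 p [423.6 306.1  64.3] rpy [-180.    -0.    -4.6] w 49.0 F [-1.9 -0.4  5.2]
turn rad 0.0004 then shift [0.4 0.4 1.3]
```

```bash
python3 -m creep '[[[0,0,-5,0],[0,0,-12,0],[0,0,-25,0],[0,0,-32,0],[0,0,-32,0],[0,0,-27,0],[0,0,-12,0],[0,0,-5,0],[0,0,0,0]]]'; python3 go.py 538.7 0.9 214 -4.6; python3 -m creep '[[[5,10,0,0],[9,19,0,0],[15,32,0,0],[17,36,0,0],[17,36,0,0],[17,36,0,0],[17,36,0,0],[17,36,0,0],[13,28,0,0],[8,16,0,0],[4,10,0,0],[0,0,0,0],[0,0,0,0]]]'; python3 go.py 538.7 0.9 64.3 -4.6
```

```text
time_s: 71.53
tcp_pos: [0.4233, 0.3057, 0.2133]
eef_rot: [180.0, 0.1, -4.6]
wrist_force: [0.5, 0.2, -2.6]
grip_width: 0.0493
t 71.53 p [423.3 305.7 213.3] rpy [ 1.8e+02  1.0e-01 -4.6e+00] w 49.3 F [ 0.5  0.2 -2.6]
turn rad 0.0003 then shift [139.5 294.5  -0.7]
time_s: 73.15
tcp_pos: [0.5382, 0.0016, 0.2138]
eef_rot: [-180.0, 0.0, -4.5]
wrist_force: [-0.1, -0.8, -2.0]
grip_width: 0.0491
t 73.15 p [538.2   1.6 213.8] rpy [-180.     0.    -4.5] w 49.1 F [-0.1 -0.8 -2. ]
turn rad 0.0014 then shift [  0.5   0.6 149.5]
```

```bash
python3 -m creep '[[[0,0,12,0],[0,0,28,0],[0,0,34,0],[0,0,32,0],[0,0,18,0],[0,0,10,0],[0,0,6,0],[0,0,4,0],[0,0,2,0],[0,0,1,0],[0,0,0,0],[0,0,0,0]]]'; python3 go.py 538.7 0.9 64.3 -4.6
```

```text
time_s: 74.65
tcp_pos: [0.5387, 0.0007, 0.0671]
eef_rot: [-180.0, -0.0, -4.6]
wrist_force: [-0.8, 0.0, -1.5]
grip_width: 0.0495
t 74.65 p [538.7   0.7  67.1] rpy [-180.    -0.    -4.6] w 49.5 F [-0.8  0.  -1.5]
turn rad 0.0003 then shift [-0.  -0.2  2.8]
```

```bash
python3 -m creep '[[[0,0,1,0],[0,0,0.8,0],[0,0,0.6,0],[0,0,0.5,0],[0,0,0.4,0],[0,0,0,0],[0,0,0,0]]]'; python3 go.py 538.7 0.9 64.3 -4.6
```

```text
time_s: 75.53
tcp_pos: [0.5384, 0.0007, 0.0643]
eef_rot: [180.0, -0.0, -4.6]
wrist_force: [-3.3, -0.6, 5.0]
grip_width: 0.0493
t 75.53 p [538.4   0.7  64.3] rpy [180.   -0.   -4.6] w 49.3 F [-3.3 -0.6  5. ]
turn rad 0.0003 then shift [ 0.2 -0.2  0. ]
```

```bash
python3 -m creep '[[[0,0,0,0],[0,0,0,0],[0,0,0,0],[0,0,0,0],[0,0,-10,0],[0,0,-25,0],[0,0,-40,0],[0,0,-40,0],[0,0,-30,0],[-15,-15,-10,0],[-20,-30,0,0],[-20,-40,0,0],[-20,-40,0,0],[-20,-40,0,0],[-20,-40,0,0],[-10,-30,0,0],[0,-15,0,0],[0,0,0,0],[0,0,0,0]]]' 72
python3 - <<'E'
from h import *
t=cam("top");s=cam("side")
crop(t,262,158,362,240,7.5,"t9.png")
crop(s,285,135,385,240,5.7,"s9.png")
cv2.imwrite("pics/side9.png",s["frame"][:,:,::-1])
E
```

```text
time_s: 77.9
tcp_pos: [0.4339, 0.259, 0.2183]
eef_rot: [179.9, 0.0, -4.6]
wrist_force: [1.2, 0.0, 0.3]
grip_width: 0.0722
```

View pics/t9.png

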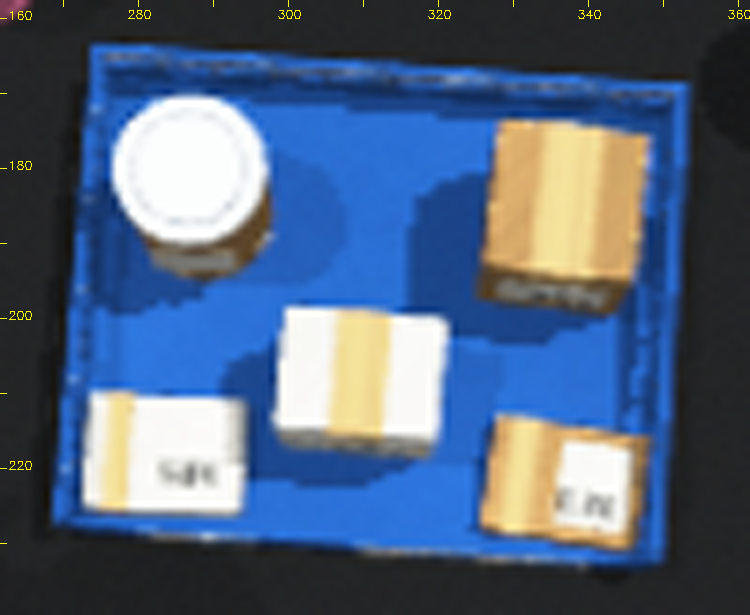

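View pics/s9.png

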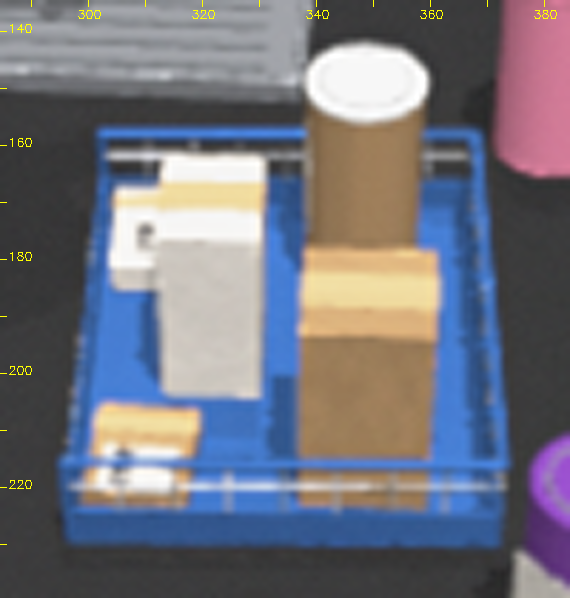

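View pics/side9.png

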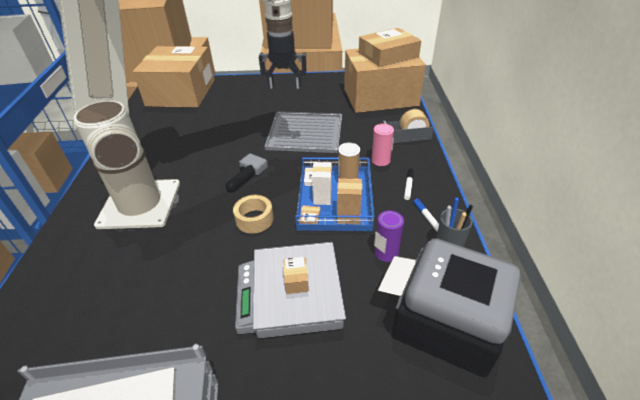

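The bay matches the starting pictures in both views, the low carton stands on the pan at (296,275) in the side view, the tray is empty, and the robot is clear of everything. Handing in.

```bash
python3 -c "
from cell import manip
print(manip.job_done())"
```

```text
the job is handed in; nothing more can be done
None
```

The job is done and handed in at about 78 s, within the 144 s limit. I moved the slim carton, the square carton and the tube upright into the grey tray, then set the low carton on the scale's pan. After that I put the tube, the square carton and the slim carton back at the poses where I had gripped them.

**Low carton:** it stands upright, about 1 mm from the pan's dot in both camera views.

**Bay:** the three tall parcels and both flat packets match the first pictures to about 0.3 px (roughly 1 mm). All are upright, and the tray is empty.

**Forces:** contact forces at each setting down read about 2 to 6 N at the wrist, and the gripper is clear of everything.

**Disagreements:**
- The two cameras differed by about 2 to 4 mm in absolute position, so I used their average.
- The tube read 59 mm between the jaws instead of the given 61 mm. It did not seem to matter, since the tube came back to its starting place in both views.

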